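# Clear the V-block and run the inspection slide home

### The job

A blue V-block has been left standing on the track of the inspection slide, in the carriage's way. First move it, still standing upright, fully onto the green mat beside the track and leave it there; then push the carriage fully home against the red end stop. Do not disturb the glass scale or any of the other things lying about on the stage and bench.

Things in the scene. Friction and masses are not known exactly. Their poses are not given: they have to be found in the camera images.
- stage: Fixed dark granite plate, 330 (x) by 500 (y) by 30 mm high; origin at the centre of its underside, so its flat working surface is 30 mm above it. The slide's track runs along the plate's y axis at x = 0, marked by two flush steel strips; the carriage covers x from -38 to 38 mm.
- carriage (a joint): Travel of the carriage along the stage's +y, in m: 0 rearmost (its start: 0 to 0.08), 0.250 fully home, nose on the red end stop. About 3 N of friction; stays where left. Aluminium block 76 (x) by 90 (y) by 28 mm high, a brass turned part fixed on top (56 mm above the stage surface), an orange push plate at its rear. The V-block on the track stops it short of home.
- carriage_push (a point): Middle of the carriage's upright rear face, 40 mm above the stage surface. The face is 70 mm wide, runs from the stage surface up to 62 mm above it (the upper half is the orange push plate, flush with the block below) and looks along the stage's -y; push it towards +y. It is at stage y = -195 mm at rearmost, 55 mm at home.
- end_stop (a point): Middle of the lower edge, on the stage surface, of the face of the red end stop that the carriage meets (stage y = 145 mm). The stop is 90 mm wide (x), 26 mm high above the stage surface; a small dial gauge stands behind it at stage y = 172 to 220 mm, its top 64 mm above the stage surface.
- vblock: Loose blue steel V-block, about 0.7 kg (0.55 to 0.85), standing on the track: 48 (its x) by 60 (its y) by 50 mm high, a 90 degree groove 32 mm wide and 16 mm deep along its y in the top. Origin at the centre of its underside. It slides on the stage when pushed; push low, within 25 mm of the stage, or it may tip. It can also be gripped across its x.
- mat: Thin green rectangle lying flush on the stage (0.6 mm, no step to slide over), 104 (its x) by 180 mm (its y), sides parallel to the stage's; origin at its centre. It lies beside the track, its centre about 105 mm from the track's middle: on the robot's side or on the far side, differing from start to start.
- glass_scale: Loose glass scale in a wooden frame, 60 mm (x) by 110 mm (y) by 9 mm, lying on the stage on the other side of the track from the mat, about 105 mm from the track's middle; origin at the centre of its underside. Leave alone.
- ring_gauge: Loose steel ring, 52 mm across and 18 mm high, standing near one of the rear corners of the stage; origin at the centre of its underside. Leave alone.
- step_block: Loose steel step gauge, 30 mm (x) by 60 mm (y), four steps up to 48 mm high, near the other rear corner of the stage; origin at the centre of its underside. Leave alone.
- bottle: Loose clear drinking bottle with a pink cap, 64 mm across and 190 mm high, on the bench to the robot's right of the stage. Origin at the centre of its underside. Leave alone.
- mouse: Loose black computer mouse, 62 mm across, on its blue mat on the bench to the robot's left of the stage. Origin at the centre of its underside. Leave alone.
- caliper: Loose digital caliper lying on the bench to the robot's left, 200 mm (y) by 55 mm, 12 mm high. Origin at the middle of its beam's underside. Leave alone.
Mind the look-alikes: they are no part of the job. Of the things that look like the vblock, the middle-sized one is meant.

How it is judged:
On the way, in this order (a step that is already met when the one before it is completed fails the run):
1. the V-block stands upright and at rest on the green mat, let go (x of vblock in the frame of mat between -0.045 and 0.045 m and y of vblock in the frame of mat between -0.08 and 0.08 m and z of vblock in the frame of mat between -0.004 and 0.004 m and angle between vblock's own z axis and vertical below 0.12 rad and linear speed of vblock below 0.02 m/s and contact force between the fingers and vblock below 0.2 N), for 0.2 s.
2. the carriage is home against the end stop (value of joint carriage above 0.245 m), for 0.2 s.
At the end, for the whole second after the job is handed in: The V-block stands upright (within 7 degrees) and at rest on the stage with its centre on the green mat (within 45 mm of the mat's centre across the track and 80 mm along it), and the carriage rests within 5 mm of fully home against the end stop (joint above 0.245) (x of vblock in the frame of mat between -0.045 and 0.045 m and y of vblock in the frame of mat between -0.08 and 0.08 m and z of vblock in the frame of mat between -0.004 and 0.004 m and angle between vblock's own z axis and vertical below 0.12 rad and linear speed of vblock below 0.02 m/s and value of joint carriage above 0.245 m and velocity of joint carriage below 0.01 m/s); the robot touches nothing.
It fails at once if the V-block is tipped over (angle between vblock's own z axis and vertical above 0.5 rad).
It fails at once if the glass scale is moved more than 15 mm (distance of glass_scale from where it was at the start of the episode above 0.015 m).
It fails at once if the ring gauge or step gauge is moved more than 20 mm (distance of any of ring_gauge, step_block from where it was at the start of the episode above 0.02 m).
It fails at once if the bottle, mouse or caliper is moved more than 30 mm (distance of any of bottle, mouse, caliper from where it was at the start of the episode above 0.03 m).
It also fails if it takes over 48 s, if anything falls off the work surface, if the arm or the gripper's body presses on something with over 40 N, if the wrist force passes 120 N, or if a joint passes its speed limit or range.

### The arm

A 6-joint arm with a two-finger parallel gripper is mounted at the origin on the work surface. World frame = base frame: x ahead of the robot, y to its left, z up, the work surface at z = 0. Lengths are in m, angles in rad, forces in N, time in s.
With the tool pointing down it reaches from about 0.325 to 0.875 m from the base axis. Payload 4.4 kg.
Tool frame: the origin (TCP) lies midway between the tips of the shut fingers; the grasp point (between the pads) lies 19 mm behind it (env.grip_depth is the distance from the TCP to the grasp point, in m); z points along the fingers, y is the line along which they close (so a half turn about z gives the same grasp; the last joint's range is limited). The gripper opens to 85 mm and grips with 20 to 120 N. Pads are 22 mm wide; open, the fingers measure 114 mm over their backs; the gripper's body (76 mm by 85 mm) begins 54 mm behind the grasp point. The pads swing forward as they close: fully open they stand 13 mm farther back than shut.
Start: joints at [1.141, 0.207, 1.542, -0, 1.393, -0.15], TCP at [0.159, 0.553, 0.231] pointing down, gripper open.
Joint ranges: [-2.73, 2.73], [-0.86, 2.22], [0.23, 2.46], [-1.11, 4.25], [0.08, 2.63], [-2.82, 2.82]. Speed limits (rad/s): [2.79, 2.79, 3.14, 3.14, 3.14, 3.14].

### API

Orientations are given as a unit quaternion [x, y, z, w].
In Python, from workcell import sensors, imaging, finish_job, outline_of, mark_of, env gives the robot as it stands. The module is installed in compiled form; this text tells all that it offers.
- The arm moves only by the shell command python3 -m handwheel 'ROWS' [FORCE]. ROWS is text: rows parted by semicolons, each of 7 numbers parted by spaces: the shift along the tool's x, y, z in mm, then the turn, a rotation vector about the tool's x, y, z in degrees, then the closure, from 0 (fully open) to 1 (shut). In form: tx ty tz rx ry rz jaw; .... A call has 1 to 8 rows; each row shifts and turns the commanded pose from where the row before left it, along the tool's axes as they then stand; what a row does not reach is not made up. A row lasts 1/12 s, in which the tool goes at most 41.7 mm and 7.16 degrees, less where a joint would pass 70% of its speed; a pose out of reach is approached as far as the arm can. A call with a gripper value outside its range is refused whole. The fingers move at their own pace and stop on an object; FORCE is the grip in N (left out, the last holds). Time passes only in rows, so rows that do not move let the fingers close. It gives the time, the measured TCP pose, the force, the opening and the grip force at its end, in the units of the state.
- sensors.get_obs(): the state, without advancing time (a new reading comes with each control period).
- imaging.capture(name): name is "scene" or "top" or "wrist"; returns (picture, depth): 400x640x3 uint8, red, green, blue; 400x640 float32, m along the optical axis (not along the pixel's ray), 0 where there is no reading.
- imaging.camera_model(name): a dict with "fx", "fy", "cx", "cy" (pixels), "R" (3x3) and "t" (3): a world point X has camera coordinates R X + t; the wrist camera has in their place "mount" (4x4, takes a point from camera to tool coordinates, whose origin is the TCP and whose axes are the flange's). Camera axes: x right, y down, z forward; pixel columns grow to the right and rows downward; lengths in m; the calibration is good to about 2 mm. A picture is of the moment at which its call begins: read the wrist's pose just before it. camera_model takes no time and is no camera call.
- finish_job(): hands the job in; it is judged then, once.
Trained networks look in the newest picture that a camera, given by its name, has taken for a name from the list of things; names that differ only in an ending like _2 or _b are one class to them, and where a whole thing is asked for, a point or a joint stands for the part that bears it (a point fixed in the world has none). Each returns a list of dicts, best first, with "conf" (0 to 1); they miss things now and then, are a little off and sometimes report something else, mostly with a low value. They report only what shows in the picture. A call takes as long as a camera call. They do not tell look-alikes from the thing itself.
- outline_of(camera, thing): "pixels" (400x640 bool, what is visible of it) and "extent" ([left, top, width, height] in pixels, round what is visible of it).
- mark_of(camera, thing): "pixel" ([column, row] in pixels: a listed point, or the origin of a listed thing).
The state is a dict: "clock": time; "joint_pos": joint angles; "dq": joint speeds; "joint_torque": joint torques, N m; "eef_pos": TCP position; "tool_rot": TCP orientation; "force": force on the tool from outside, world axes, zero at the start; "wrist_torque": the same for the moment, N m; "opening": finger opening in m; "gripper_force": force on a finger pad.
Only numpy, scipy, OpenCV 4.12 (cv2) and the standard library are available. Lean on these libraries where they do the work, as an engineer would, in place of code of your own. Each camera call takes 0.05 s, during which the arm holds its last target. There are 200 camera calls.

## Working session

There is one attempt and no reset: what is moved stays moved. The work goes in short steps, Python scripts to look and compute and a shell command to move; the robot and the scene stay as the last step left them, time stands still between calls to the robot, and variables do not carry over. Pictures are saved under pics/ and viewed, at most 10 in all, crops included, and the job is handed in when it is done.

```bash
mkdir -p pics; cat > h.py <<'E'
import numpy as np,cv2
from workcell import sensors,imaging,outline_of,mark_of,env
from scipy.spatial.transform import Rotation as Ro
def world(cam,d,obs=None):
    m=imaging.camera_model(cam)
    v,u=np.mgrid[0:400,0:640]
    P=np.stack([(u-m['cx'])/m['fx']*d,(v-m['cy'])/m['fy']*d,d],-1)
    if 'R' in m: return (P-m['t'])@m['R']
    M=np.array(m['mount']); P=P@M[:3,:3].T+M[:3,3]
    return P@Ro.from_quat(obs['tool_rot']).as_matrix().T+obs['eef_pos']
E
python3 - <<'E'
from h import *
for c in ['scene','top']:
    p,d=imaging.capture(c); cv2.imwrite(f'pics/{c}0.png',p[...,::-1]); W=world(c,d)
    np.savez(f'{c}0.npz',p=p,d=d,W=W)
    for t in ['vblock','mat','carriage','glass_scale','stage'] if c=='top' else ['vblock']:
        for o in outline_of(c,t):
            q=W[o['pixels']&(d>0)]
            print(c,t,round(o['conf'],2),o['extent'],q.min(0).round(3),q.max(0).round(3),np.median(q,0).round(3))
o=sensors.get_obs(); print(o)
E
```

```text
scene vblock 0.86 [324.3, 199.2, 21.1, 21.8] [ 0.535 -0.027  0.026] [0.594 0.039 0.084] [ 0.57  -0.     0.067]
scene vblock 0.42 [369.0, 166.4, 6.8, 10.7] [ 0.502  0.254 -0.007] [0.559 0.335 0.039] [0.537 0.271 0.026]
scene vblock 0.34 [329.9, 206.4, 55.3, 47.0] [ 0.615 -0.078  0.021] [0.718 0.104 0.036] [0.668 0.009 0.029]
top vblock 0.95 [384.6, 269.1, 37.4, 28.3] [ 0.264 -0.329  0.001] [ 0.35  -0.234  0.075] [ 0.307 -0.28   0.061]
top vblock 0.69 [295.9, 184.0, 24.2, 21.2] [ 0.528 -0.025  0.026] [0.583 0.044 0.085] [0.556 0.009 0.074]
top vblock 0.61 [358.6, 232.1, 21.9, 14.3] [ 0.414 -0.213  0.038] [ 0.449 -0.153  0.084] [ 0.431 -0.18   0.064]
top mat 0.83 [277.1, 147.7, 58.3, 33.2] [ 0.606 -0.076  0.023] [0.717 0.105 0.039] [0.662 0.017 0.031]
top carriage 0.95 [331.4, 181.5, 24.4, 29.4] [ 0.517 -0.147  0.034] [ 0.594 -0.06   0.097] [ 0.551 -0.104  0.061]
top glass_scale 0.8 [279.7, 222.7, 36.1, 18.4] [ 0.418 -0.024  0.031] [0.479 0.085 0.046] [0.447 0.03  0.039]
top stage 0.61 [234.7, 145.1, 167.1, 111.1] [ 0.387 -0.287 -0.004] [0.733 0.227 0.097] [ 0.533 -0.057  0.031]
{'clock': 0.4, 'joint_pos': array([ 1.14048619e+00,  2.06714275e-01,  1.54167183e+00, -1.04303932e-06,
        1.39350389e+00, -1.50487382e-01]), 'dq': array([ 0.00023827, -0.0019803 , -0.00247896,  0.00127681, -0.00061644,
        0.00105998]), 'joint_torque': array([ 5.26407223e-05, -3.82492054e+01, -2.91434276e+01, -2.13605913e-04,
        4.05103056e-03,  2.05771443e-06]), 'eef_pos': array([0.15877302, 0.55255158, 0.23113508]), 'tool_rot': array([ 1.39455265e-01,  9.90228361e-01, -1.42589204e-04, -4.20766073e-05]), 'force': array([-0.4619745 ,  0.40841827,  0.54895908]), 'wrist_torque': array([0.05979961, 0.02451722, 0.01744221]), 'gripper_force': 0.0, 'opening': 0.08507839762713532}
```

```bash
python3 - <<'E'
import cv2
a=cv2.imread('pics/top0.png')[120:320,210:450]
cv2.imwrite('pics/c.png',cv2.resize(a,None,fx=3,fy=3,interpolation=cv2.INTER_CUBIC)[:600])
E
```

```text
(no output)
```

View pics/c.png

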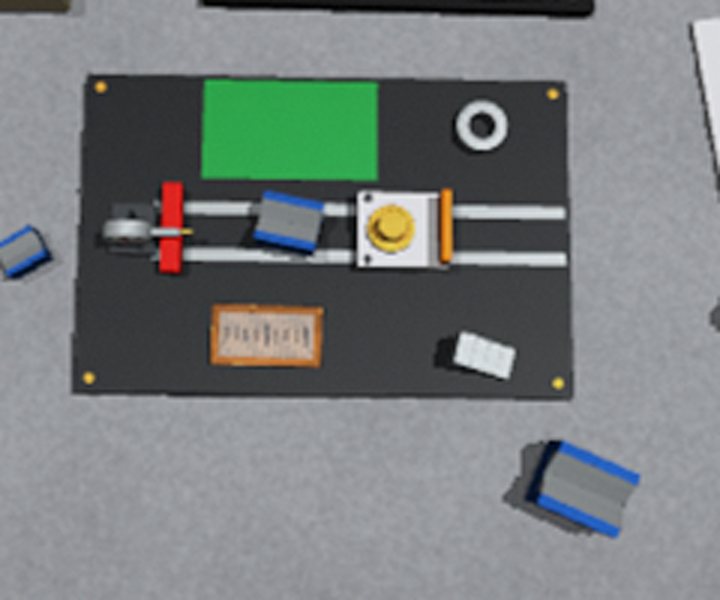

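View pics/scene0.png

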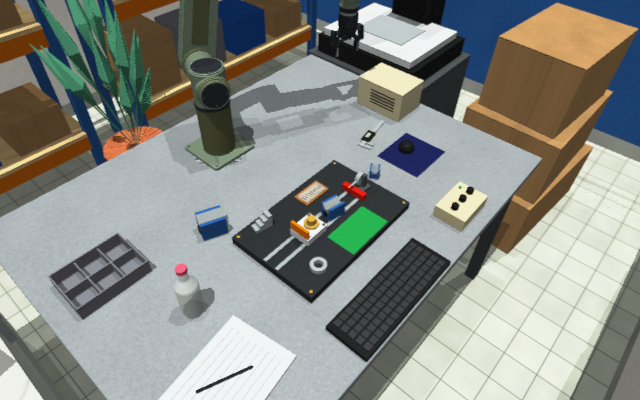

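The block on the track (crop 290,220; full-picture 307,193) is the middle-sized one, skewed by roughly 10°. The mat is on the far side, the scale on the near side, and the ring and step gauges at the rear corners. Next I'll fit the poses.

```bash
cat >> h.py <<'E'
def rect(q):
    r=cv2.minAreaRect((q[:,:2]*1000).astype(np.float32)); return [np.round(x,1) for x in r]
E
python3 - <<'E'
from h import *
for c in ['top','scene']:
    z=np.load(c+'0.npz'); W=z['W'];p=z['p'].astype(int)
    x,y,h=W[...,0],W[...,1],W[...,2]
    s=(abs(x-.56)<.06)&(y>-.05)&(y<.06)
    q=W[s&(h>.07)&(h<.1)]; print(c,'vtop',len(q),rect(q),np.median(q[:,2]))
    q=W[s&(h>.036)]; print('vall',rect(q))
    g=(p[...,1]>p[...,0]+60)&(p[...,1]>p[...,2]+40)&(abs(x-.66)<.1)&(abs(y)<.15)
    q=W[g];print('mat',len(q),rect(q),np.median(q[:,2]))
    r=(p[...,0]>p[...,1]+90)&(p[...,1]<70)&(abs(x-.55)<.07)&(y>.06)&(y<.2);q=W[r&(h>.05)];print('stop',rect(q) if len(q) else 0)
    q=W[(p[...,0]>p[...,1]+60)&(p[...,1]>70)&(abs(x-.55)<.06)&(y<-.1)&(y>-.3)&(h>.07)];print('plate',rect(q))
E
```

```text
top vtop 263 [array([558. ,   9.9]), array([59.9, 48.6]), np.float64(78.3)] 0.07794957763837182
vall [array([ 5.644e+02, -2.000e-01]), array([99. , 97.8]), np.float64(1.6)]
mat 1919 [array([663.6,  11.3]), array([107.5, 179.8]), np.float64(0.9)] 0.031235391929146296
stop [array([553.2, 127.2]), array([88.7, 19.2]), np.float64(0.7)]
plate [array([ 556.9, -143. ]), array([69.4,  6.7]), np.float64(0.3)]
scene vtop 183 [array([562.8,   9. ]), array([64.4, 53.9]), np.float64(76.3)] 0.07670594488790988
vall [array([562.6,   8.1]), array([66.4, 53.9]), np.float64(76.3)]
mat 1437 [array([663.8,  12.4]), array([109.3, 185.9]), np.float64(0.3)] 0.029287711819404975
stop [array([558.4, 124.6]), array([86.8, 26.4]), np.float64(0.9)]
plate [array([ 558.9, -145.2]), array([12.5, 69.5]), np.float64(88.5)]
```

```bash
cat >> h.py <<'E'
def go(x,y,z,ang=None):
    o=sensors.get_obs(); R=Ro.from_quat(o['tool_rot']).as_matrix()
    print('tool mm',((np.array([x,y,z])-o['eef_pos'])@R*1000).round(1),'tool-y deg',np.degrees(np.arctan2(R[1,1],R[0,1])).round(2),'z',R[:,2].round(3),'j6',o['joint_pos'][5].round(2),'t',o['clock'])
E
python3 -m handwheel '0 0 0 0 0 7.15 0;0 0 0 0 0 7.15 0;0 0 0 0 0 7.15 0;0 0 0 0 0 7.15 0;0 0 0 0 0 7.15 0;0 0 0 0 0 7.15 0'
python3 -m handwheel '0 0 0 0 0 7.15 0;0 0 0 0 0 7.15 0;0 0 0 0 0 7.15 0;0 0 0 0 0 7.15 0;0 0 0 0 0 7.15 0;0 0 0 0 0 7.15 0;0 0 0 0 0 0 0'
python3 -c "
from h import *
go(.558,.0095,.2)"
```

```text
clock: 0.9
eef_pos: [0.1588, 0.5527, 0.2313]
tool_rot: [0.495, 0.869, 0.0, -0.0]
force: [0.2, 0.6, 0.6]
opening: 0.0858
gripper_force: 0.0
clock: 1.48
eef_pos: [0.1588, 0.5526, 0.2313]
tool_rot: [0.777, 0.63, 0.0, -0.0]
force: [-0.5, 0.1, -0.2]
opening: 0.0851
gripper_force: 0.0
tool mm [-448.8  503.    31.3] tool-y deg -11.94 z [ 0.  0. -1.] j6 1.35 t 1.4833
```

```bash

python3 -m handwheel '-25 28 0 0 0 0 0;-25 28 0 0 0 0 0;-25 28 0 0 0 0 0;-25 28 0 0 0 0 0;-25 28 0 0 0 0 0;-25 28 0 0 0 0 0;-25 28 0 0 0 0 0;-25 28 0 0 0 0 0'
python3 -m handwheel '-25 28 0 0 0 0 0;-25 28 0 0 0 0 0;-25 28 0 0 0 0 0;-25 28 0 0 0 0 0;-25 28 0 0 0 0 0;-25 28 0 0 0 0 0;-25 28 0 0 0 0 0;-25 28 0 0 0 0 0' >/dev/null
python3 -m handwheel '-25 28 0 0 0 0 0;-25 28 0 0 0 0 0;0 0 0 0 0 0 0;0 0 0 0 0 0 0'
python3 - <<'E'
from h import *
go(.558,.0095,.041)
o=sensors.get_obs(); p,d=imaging.capture('wrist'); W=world('wrist',d,o); cv2.imwrite('pics/w1.png',p[...,::-1])
np.savez('w1.npz',p=p,d=d,W=W)
x,y,h=W[...,0],W[...,1],W[...,2]
s=(d>0)&(abs(x-.56)<.06)&(y>-.045)&(y<.06)
for a in (.05,.07): q=W[s&(h>a)&(h<.1)]; print('v',len(q),rect(q) if len(q) else 0,np.median(q[:,2]))
E
```

```text
clock: 2.15
eef_pos: [0.3378, 0.3095, 0.2316]
tool_rot: [0.775, 0.632, 0.0, 0.0]
force: [0.6, 0.6, 0.3]
opening: 0.0853
gripper_force: 0.0
clock: 3.15
eef_pos: [0.5605, 0.0071, 0.231]
tool_rot: [0.776, 0.63, -0.0, -0.0]
force: [0.1, -0.3, -0.1]
opening: 0.085
gripper_force: 0.0
tool mm [  1.8  -2.9 190. ] tool-y deg -11.87 z [-0.  0. -1.] j6 0.07 t 3.15
v 2804 [array([560.3,   8.9]), array([60.4, 47.9]), np.float64(79.1)] 0.07659404195391273
v 2140 [array([560.3,   8.9]), array([60.2, 47.9]), np.float64(79.1)] 0.0793753467213067
```

View pics/w1.png

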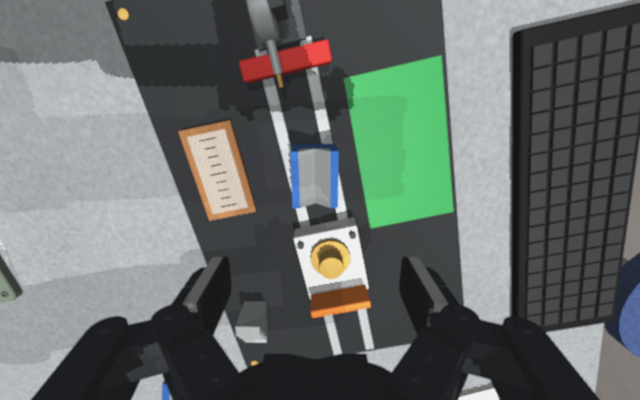

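The wrist view shows the block at (315,178) just beneath the tool, aligned with the fingers. The fit puts it at (0.560, 0.009). Going down to grip it.

```bash

python3 -m handwheel '2 0 38 0 0 0 0;0 0 38 0 0 0 0;0 0 38 0 0 0 0;0 0 38 0 0 0 0;0 0 25 0 0 0 0;0 0 13 0 0 0 0;0 0 0 0 0 0 0' 50
python3 -m handwheel '0 0 0 0 0 0 1;0 0 0 0 0 0 1;0 0 0 0 0 0 1;0 0 0 0 0 0 1;0 0 0 0 0 0 1;0 0 0 0 0 0 1;0 0 0 0 0 0 1;0 0 0 0 0 0 1' 50
```

```text
clock: 3.78
eef_pos: [0.5556, 0.013, 0.0373]
tool_rot: [0.775, 0.632, -0.003, -0.004]
force: [-1.0, -0.2, -0.3]
opening: 0.0853
gripper_force: 0.0
clock: 4.45
eef_pos: [0.5619, 0.011, 0.0436]
tool_rot: [0.776, 0.631, 0.001, 0.001]
force: [-0.6, 0.6, 6.1]
opening: 0.0477
gripper_force: 55.0
```

```bash

python3 -m handwheel '0 0 -10 0 0 0 1;0 0 -15 0 0 0 1;5 25 0 0 0 0 1;5 25 0 0 0 0 1;5 25 0 0 0 0 1;6 25 0 0 0 0 1;0 0 0 0 0 -6 1;0 0 0 0 0 -6 1'
python3 -m handwheel '0 0 0 0 0 0 1;0 0 0 0 0 0 1;0 0 0 0 0 0 1'
python3 - <<'E'
from h import *
go(.664,.012,.043)
for c in ['scene','top']:
    p,d=imaging.capture(c); W=world(c,d); cv2.imwrite(f'pics/{c}1.png',p[80:300,180:480,::-1])
E
```

```text
clock: 5.12
eef_pos: [0.6627, 0.0106, 0.0651]
tool_rot: [0.704, 0.71, -0.001, -0.001]
force: [-0.6, 0.5, -7.3]
opening: 0.0474
gripper_force: 54.9
clock: 5.37
eef_pos: [0.6612, 0.0109, 0.0653]
tool_rot: [0.707, 0.707, -0.001, -0.001]
force: [-0.8, 0.2, -6.5]
opening: 0.0473
gripper_force: 54.8
tool mm [ 1.1  2.9 22.3] tool-y deg 0.04 z [-0.002  0.    -1.   ] j6 -0.11 t 5.3667
```

View pics/scene1.png

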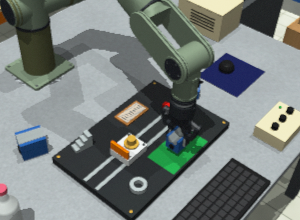

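The scene crop shows the block hanging over the mat at (180,140), with everything else where it was. Lowering it gently.

```bash

python3 -m handwheel '1 3 8 0 0 0 1;0 0 7 0 0 0 1;0 0 4 0 0 0 1;0 0 2 0 0 0 1;0 0 0 0 0 0 1;0 0 0 0 0 0 1'
python3 -m handwheel '0 0 1 0 0 0 1;0 0 0 0 0 0 1;0 0 0 0 0 0 1'
```

```text
clock: 5.97
eef_pos: [0.6653, 0.0119, 0.045]
tool_rot: [0.706, 0.708, -0.0, -0.0]
force: [-0.3, -0.1, -6.0]
opening: 0.0472
gripper_force: 54.8
clock: 6.22
eef_pos: [0.6654, 0.0119, 0.0443]
tool_rot: [0.706, 0.708, 0.0, 0.0]
force: [0.1, 0.8, -7.2]
opening: 0.0472
gripper_force: 54.8
```

```bash

python3 -m handwheel '0 0 1 0 0 0 1;0 0 0 0 0 0 1;0 0 0 0 0 0 1'
python3 -m handwheel '0 0 1 0 0 0 1;0 0 0 0 0 0 1;0 0 0 0 0 0 1'
```

```text
clock: 6.47
eef_pos: [0.6658, 0.0118, 0.0437]
tool_rot: [0.706, 0.708, 0.0, 0.0]
force: [-1.1, -0.2, -5.1]
opening: 0.0476
gripper_force: 54.9
clock: 6.72
eef_pos: [0.6658, 0.0118, 0.0437]
tool_rot: [0.706, 0.708, 0.0, 0.0]
force: [-4.4, 0.2, 5.0]
opening: 0.0473
gripper_force: 56.0
```

```bash

python3 -m handwheel '0 0 0 0 0 0 0;0 0 0 0 0 0 0;0 0 0 0 0 0 0;0 0 0 0 0 0 0;0 0 0 0 0 0 0;0 0 0 0 0 0 0'
python3 -m handwheel '0 0 -10 0 0 0 0;0 0 -30 0 0 0 0;0 0 -40 0 0 0 0;0 0 -40 0 0 0 0;0 0 -40 0 0 0 0;0 0 0 0 0 0 0;0 0 0 0 0 0 0'
python3 - <<'E'
from h import *
go(.557,-.185,.055)
o=sensors.get_obs(); p,d=imaging.capture('wrist'); W=world('wrist',d,o); cv2.imwrite('pics/w2.png',p[...,::-1])
x,y,h=W[...,0],W[...,1],W[...,2]; p=p.astype(int)
q=W[(d>0)&(abs(x-.665)<.06)&(abs(y-.01)<.07)&(h>.07)&(h<.1)]; print('v',len(q),rect(q),np.median(q[:,2]))
q=W[(p[...,1]>p[...,0]+60)&(p[...,1]>p[...,2]+40)&(d>0)&(h<.04)]; print('mat',rect(q))
q=W[(p[...,0]>p[...,1]+60)&(p[...,1]>70)&(abs(x-.55)<.06)&(y<-.1)&(y>-.3)&(h>.07)];print('plate',rect(q) if len(q) else 0)
r=(p[...,0]>p[...,1]+90)&(p[...,1]<70)&(abs(x-.55)<.07)&(y>.06)&(y<.2);q=W[r&(h>.05)];print('stop',rect(q) if len(q) else 0)
E
```

```text
clock: 7.22
eef_pos: [0.6656, 0.0119, 0.0423]
tool_rot: [0.706, 0.708, 0.0, 0.0]
force: [0.2, -0.8, -0.5]
opening: 0.0853
gripper_force: 0.0
clock: 7.8
eef_pos: [0.6683, 0.0116, 0.2082]
tool_rot: [0.706, 0.708, 0.003, 0.004]
force: [0.7, -0.1, -1.0]
opening: 0.0853
gripper_force: 0.0
tool mm [-196.1 -113.5  152.3] tool-y deg 0.17 z [ 0.01  -0.001 -1.   ] j6 -0.11 t 7.8
v 2441 [array([666. ,   9.2]), array([48. , 60.6]), np.float64(0.4)] 0.07924462532330925
mat [array([664.9,  10.5]), array([105.3, 180.5]), np.float64(0.4)]
plate [array([ 577.9, -143.4]), array([10.2, 31.5]), np.float64(89.3)]
stop [array([556.4, 126.2]), array([89.1, 19.8]), np.float64(0.3)]
```

View pics/w2.png

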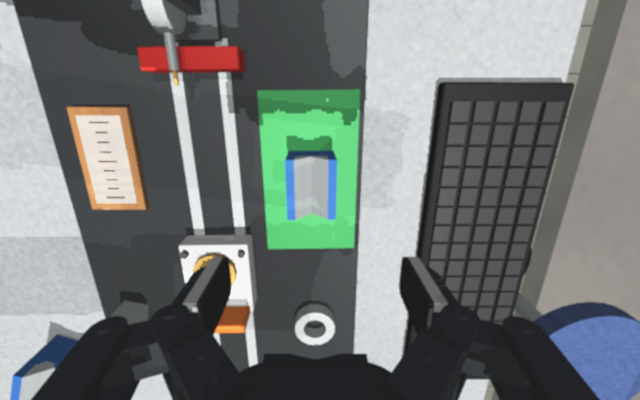

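The block stands in the middle of the mat (310,187), let go. The carriage is at (218,275). I'll go behind it with the fingers shut.

```bash

python3 -m handwheel '-33 -18 0 0 0 0 1;-33 -18 0 0 0 0 1;-33 -18 0 0 0 0 1;-33 -18 0 0 0 0 1;-33 -18 0 0 0 0 1;-33 -18 0 0 0 0 1;0 0 0 0 0 0 1;0 0 0 0 0 0 1'
python3 -m handwheel '0 0 38 0 0 0 1;0 0 38 0 0 0 1;0 0 38 0 0 0 1;0 0 30 0 0 0 1;0 0 8 0 0 0 1;0 0 0 0 0 0 1;0 0 0 0 0 0 1'
python3 - <<'E'
from h import *
go(.557,.016,.055)
p,d=imaging.capture('scene'); cv2.imwrite('pics/s2.png',cv2.resize(p[130:300,220:420,::-1],None,fx=3,fy=3))
E
```

```text
clock: 8.52
eef_pos: [0.5558, -0.1876, 0.2]
tool_rot: [0.708, 0.707, -0.001, -0.002]
force: [0.1, 0.4, -0.5]
opening: 0.0002
gripper_force: 0.0
clock: 9.1
eef_pos: [0.5585, -0.1856, 0.0504]
tool_rot: [0.706, 0.709, 0.0, -0.0]
force: [0.2, 0.6, 0.7]
opening: -0.0001
gripper_force: 0.0
tool mm [201.6  -0.7  -4.6] tool-y deg 0.24 z [-0.  0. -1.] j6 -0.47 t 9.1
```

View pics/s2.png

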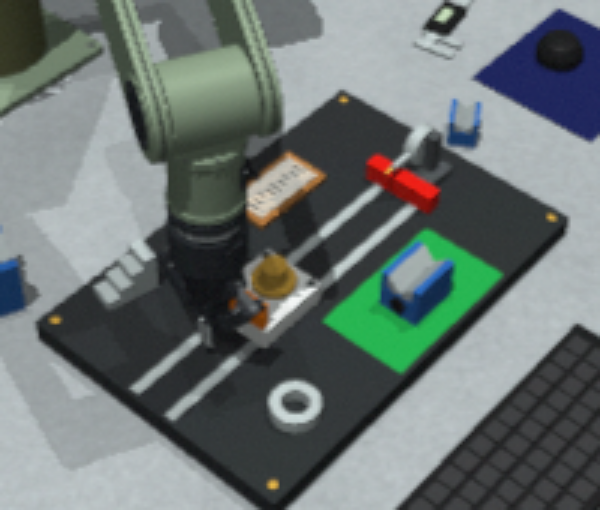

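The scene view has the shut fingers behind the carriage's orange plate (235,310). The block is upright on the mat (415,275) and the way is clear. Pushing.

```bash

python3 -m handwheel '12 0 -4 0 0 0 1;8 0 0 0 0 0 1;6 0 0 0 0 0 1;6 0 0 0 0 0 1;10 0 0 0 0 0 1;12 0 0 0 0 0 1;12 0 0 0 0 0 1;12 0 0 0 0 0 1'
python3 -m handwheel '12 0 0 0 0 0 1;12 0 0 0 0 0 1;12 0 0 0 0 0 1;12 0 0 0 0 0 1;12 0 0 0 0 0 1;12 0 0 0 0 0 1;12 0 0 0 0 0 1'
python3 -c "
from h import *
go(.557,.016,.055)"
```

```text
clock: 9.82
eef_pos: [0.5586, -0.1081, 0.0553]
tool_rot: [0.706, 0.708, 0.0, 0.001]
force: [0.1, -5.0, 2.4]
opening: 0.0003
gripper_force: 2.1
clock: 10.4
eef_pos: [0.5571, -0.0232, 0.0541]
tool_rot: [0.706, 0.708, -0.0, -0.0]
force: [-0.1, -5.1, 2.6]
opening: 0.0003
gripper_force: 2.1
tool mm [39.2  0.  -0.9] tool-y deg 0.18 z [-0.001  0.    -1.   ] j6 -0.2 t 10.4
```

```bash

python3 -m handwheel '10 0 0 0 0 0 1;8 0 0 0 0 0 1;5 0 0 0 0 0 1;4 0 0 0 0 0 1;3 0 0 0 0 0 1;0 0 0 0 0 0 1'
python3 -m handwheel '3 0 0 0 0 0 1;2 0 0 0 0 0 1;0 0 0 0 0 0 1'
```

```text
clock: 10.9
eef_pos: [0.5568, 0.0065, 0.0538]
tool_rot: [0.706, 0.708, 0.0, -0.001]
force: [0.0, -0.7, -0.6]
opening: 0.0003
gripper_force: 0.0
clock: 11.15
eef_pos: [0.5568, 0.0108, 0.0538]
tool_rot: [0.706, 0.708, -0.0, -0.001]
force: [-0.2, -2.3, -0.2]
opening: 0.0
gripper_force: 0.8
```

```bash

python3 -m handwheel '2 0 0 0 0 0 1;1 0 0 0 0 0 1;0 0 0 0 0 0 1'
python3 -m handwheel '2 0 0 0 0 0 1;1 0 0 0 0 0 1;0 0 0 0 0 0 1'
```

```text
clock: 11.4
eef_pos: [0.5569, 0.0137, 0.0538]
tool_rot: [0.706, 0.708, -0.0, -0.001]
force: [-1.0, -2.3, -0.7]
opening: 0.0002
gripper_force: 1.2
clock: 11.65
eef_pos: [0.5569, 0.0161, 0.0539]
tool_rot: [0.706, 0.708, -0.001, -0.0]
force: [-0.2, -5.4, -2.1]
opening: 0.0001
gripper_force: 2.4
```

```bash

python3 -m handwheel '1 0 0 0 0 0 1;1 0 0 0 0 0 1;0 0 0 0 0 0 1'
python3 -m handwheel '1 0 0 0 0 0 1;0 0 0 0 0 0 1;0 0 0 0 0 0 1'
```

```text
clock: 11.9
eef_pos: [0.5569, 0.0161, 0.054]
tool_rot: [0.706, 0.708, -0.002, 0.001]
force: [-1.9, -10.9, -2.1]
opening: 0.0005
gripper_force: 5.4
clock: 12.15
eef_pos: [0.5569, 0.0161, 0.054]
tool_rot: [0.706, 0.708, -0.003, 0.002]
force: [-2.2, -13.8, -2.7]
opening: -0.0002
gripper_force: 6.8
```

The push has hit a hard stop: the TCP is stuck at y = 0.0161 while the force climbs, which agrees with the predicted home position. I'll back off, rise and check.

```bash

python3 -m handwheel '-8 0 0 0 0 0 1;-20 0 0 0 0 0 1;-20 0 0 0 0 0 1;0 0 -35 0 0 0 1;0 0 -40 0 0 0 1;0 0 -40 0 0 0 1;0 0 -40 0 0 0 1;-20 0 0 0 0 0 1'
python3 -m handwheel '-40 0 0 0 0 0 1;-40 0 0 0 0 0 1;-40 0 0 0 0 0 1;0 0 0 0 0 0 1;0 0 0 0 0 0 1;0 0 0 0 0 0 1'
python3 - <<'E'
from h import *
o=sensors.get_obs(); p,d=imaging.capture('wrist'); W=world('wrist',d,o); cv2.imwrite('pics/w3.png',p[...,::-1])
x,y,h=W[...,0],W[...,1],W[...,2]; p=p.astype(int)
q=W[(d>0)&(abs(x-.665)<.06)&(abs(y-.01)<.07)&(h>.07)&(h<.1)]; print('v',len(q),rect(q))
q=W[(p[...,0]>p[...,1]+60)&(p[...,1]>70)&(abs(x-.55)<.06)&(y<.06)&(y>-.05)&(h>.07)];print('plate',rect(q) if len(q) else 0)
E
```

```text
clock: 12.82
eef_pos: [0.5643, -0.0464, 0.2205]
tool_rot: [0.705, 0.709, 0.007, 0.007]
force: [1.3, -0.6, 1.0]
opening: 0.0001
gripper_force: 0.0
clock: 13.32
eef_pos: [0.5584, -0.1679, 0.2095]
tool_rot: [0.706, 0.708, 0.001, -0.0]
force: [-0.3, -0.7, 0.2]
opening: -0.0
gripper_force: 0.0
v 827 [array([666.3, -15.4]), array([49.3, 11.6]), np.float64(0.2)]
plate 0
```

View pics/w3.png

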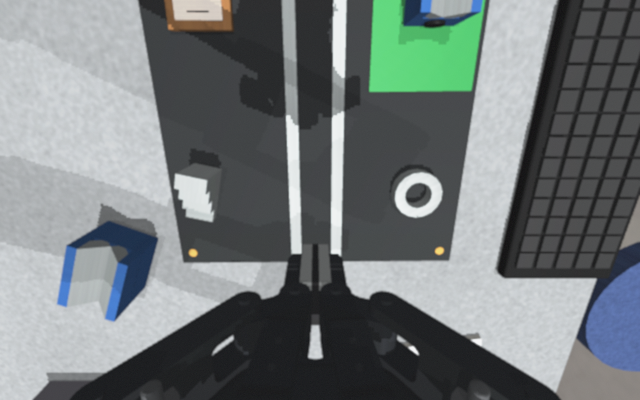

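The wrist view doesn't reach the carriage; only the block's rear end shows at (440,10). I'll use the fixed cameras instead.

```bash
python3 - <<'E'
from h import *
for c in ['top','scene']:
    p,d=imaging.capture(c); W=world(c,d); cv2.imwrite(f'pics/{c}3.png',cv2.resize(p[130:300,220:420,::-1],None,fx=3,fy=3))
    x,y,h=W[...,0],W[...,1],W[...,2]; p=p.astype(int)
    q=W[(d>0)&(abs(x-.665)<.06)&(abs(y-.01)<.07)&(h>.07)&(h<.1)]; print('v',len(q),rect(q) if len(q) else 0)
    q=W[(p[...,0]>p[...,1]+60)&(p[...,1]>70)&(abs(x-.55)<.06)&(y<.06)&(y>-.05)&(h>.07)];print('plate',rect(q) if len(q) else 0)
E
```

```text
v 271 [array([663.2,  11.1]), array([49.2, 59.6]), np.float64(1.3)]
plate [array([553.6,  31.7]), array([66.,  6.]), np.float64(1.5)]
v 191 [array([667.8,   8.7]), array([63.7, 50.7]), np.float64(89.9)]
plate [array([558.9,  31.2]), array([66.5, 10.8]), np.float64(1.6)]
```

View pics/scene3.png

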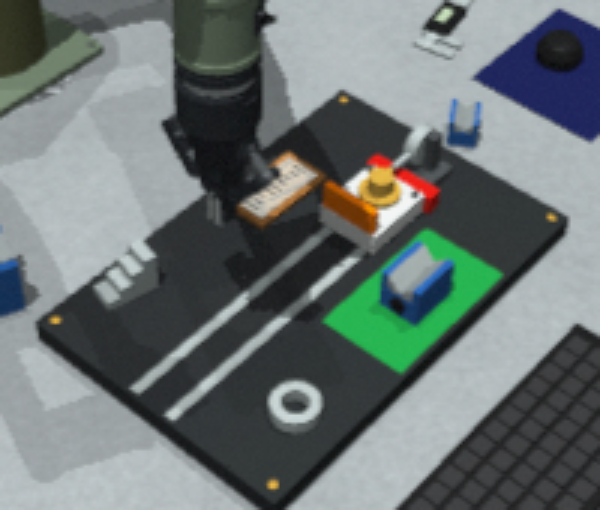

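The carriage's nose is on the red stop (400,190). The block is upright on the mat (415,275), and the loose things on the stage are undisturbed.

```bash
python3 -c "
from workcell import finish_job
print(finish_job())"
```

```text
the job is handed in; nothing more can be done
None
```

The V-block stands upright in the middle of the green mat, the carriage is home against the red end stop, and the job is handed in; no verdict came back, but the last camera check showed both in place and nothing else on the stage moved.

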